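# Load the bench cold tray

### The arm

A 6-joint arm with a two-finger parallel gripper is mounted at the origin on a cart in front of the work surface, level with it; the furniture and walls round the work are solid. World frame = base frame: x ahead of the robot, y to its left, z up, the work surface at z = 0. Lengths are in m, angles in degrees, forces in N, time in s.
With the tool pointing down it reaches from about 0.3 to 0.75 m from the base axis. Payload 8.5 kg.
Tool frame: the origin (TCP) lies at the very end of the fingers, on their centre line; the grasp point (between the pads) lies 19 mm behind it (env.hold_point_z is the distance from the TCP to the grasp point, in m); z points along the fingers, y is the line along which they close (so a half turn about z gives the same grasp; the last joint's range is limited). The gripper opens to 85 mm and grips with 20 to 120 N. Pads are 22 mm wide; open, the fingers measure 114 mm over their backs; the gripper's body (76 mm by 85 mm) begins 54 mm behind the grasp point. The pads swing forward as they close: fully open they stand 13 mm farther back than shut.
Start: joints at [-88.539, 21.807, 74.336, -0, 83.858, -12.336], TCP at [0.131, -0.534, 0.231] pointing down, gripper open.
Joint ranges: [-178.18, 178.18], [-50.72, 133.34], [12.68, 142.11], [-81.47, 261.47], [9.98, 163.14], [-165.26, 165.26]. Speed limits (degrees/s): [136.94, 136.94, 180, 180, 180, 180].

### API

Orientations are given as a 3x3 rotation matrix whose columns are the frame's x, y, z axes.
In Python, from rig import env, optics gives the robot as it stands.
- The arm moves only by the shell command python3 -m jog 'ROWS' [OPENING] [FORCE]. ROWS is JSON, a list of rows, each an object with "linear": the shift along the tool's x, y, z in units of 40 mm (1.0 is 40 mm), a list of three; "roll": the turn about the tool's z in units of 5 degrees (1.0 is 5 degrees). A call has 1 to 12 rows; each row shifts and turns the commanded pose from where the row before left it, along the tool's axes as they then stand; what a row does not reach is not made up. A row lasts 1/12 s, in which the tool goes at most 41.7 mm and 7.16 degrees, less where a joint would pass 70% of its speed; a pose out of reach is approached as far as the arm can. A call is refused whole if a number of a shift passes 1 or a number of a turn 1, either way. A call with a gripper value outside its range is refused whole. OPENING is the opening, from -1 (shut) to 1 (fully open), set as the call begins (- or left out, the last holds). The fingers move at their own pace and stop on an object; FORCE is the grip in N (left out, the last holds). Time passes only in rows, so rows that do not move let the fingers close. It gives the time, the measured TCP pose, the force, the opening and the grip force at its end, in the units of the state.
- env.observe(): the state, without advancing time (a new reading comes with each control period).
- optics.get_image(name): name is "side" or "top"; returns the picture (400x640x3 uint8, red, green, blue); there is no depth.
- optics.calibration(name): a dict with "fov_y" (degrees; the focal length in pixels is half the picture's height over the tangent of half this angle, whatever the lens; pixels are square), "cx", "cy" (the principal point, pixels), "T" (4x4, takes a point from camera to world coordinates). Camera axes: x right, y down, z forward; pixel columns grow to the right and rows downward; lengths in m; the calibration is good to about 2 mm. A picture is of the moment at which its call begins. calibration takes no time and is no camera call.
- env.close_job(): hands the job in; it is judged then, once.
The state is a dict: "time_s": time; "q": joint angles; "qvel": joint speeds; "joint_efforts": joint torques, N m; "position": TCP position; "tool_rot": TCP orientation; "ft_force": force on the tool from outside, world axes, zero at the start; "wrist_torque": the same for the moment, N m; "grip_width": finger opening in m; "gripper_force": force on a finger pad.
Only numpy, scipy, OpenCV 4.12 (cv2) and the standard library are available. Lean on these libraries where they do the work, as an engineer would, in place of code of your own. Each camera call takes 0.05 s, during which the arm holds its last target. There are 200 camera calls.

### The job

Get the reagents ready for cooling: stand each of the four screw-cap bottles in the aluminium block of the cold tray whose bore is made for its size (the closest fit that it goes into), one bottle to a block, upright and right down on the floor of the bore. Do not tip any bottle over, and leave the objective canister and the little lamp carton standing where they are.

Things in the scene. Friction and masses are not known exactly. Their poses are not given: they have to be found in the camera images.
- dropper_bottle: smallest bottle: amber-brown, black screw cap, 26 mm across, 58 mm high (straight sides up to 37 mm, then a shoulder to 49 mm, then the cap, 16 mm across). Closed, rigid, loose, standing on the desk; origin: centre of its underside, z up
- small_bottle_a: small white bottle with red screw cap, 38 mm across, 72 mm high (straight sides up to 46 mm, then a shoulder to 60 mm, then the cap, 24 mm across); same size as small_bottle_b, the two may change places. Closed, rigid, loose, standing on the desk; origin: centre of its underside, z up
- small_bottle_b: small white bottle with green screw cap, 38 mm across, 72 mm high (straight sides up to 46 mm, then a shoulder to 60 mm, then the cap, 24 mm across); same size as small_bottle_a, the two may change places. Closed, rigid, loose, standing on the desk; origin: centre of its underside, z up
- large_bottle: largest bottle: white with blue screw cap, 49 mm across, 105 mm high (straight sides up to 68 mm, then a shoulder to 88 mm, then the cap, 31 mm across). Closed, rigid, loose, standing on the desk; origin: centre of its underside, z up
- block_narrow: for the dropper bottle: fixed aluminium block 64.5 mm square, 22 mm high, one of four in a row in a black tray, 66 mm apart, roughly along y. Upright round bore in its middle, 36 mm across (narrowest), 16 mm deep, flat black floor, mouth bevelled 3 mm wider. Origin: centre of its underside, 6 mm above the desk, 6 mm below the bore's floor, 22 mm below its top. z up
- block_medium_a: for a small bottle, equal to block_medium_b: fixed aluminium block 64.5 mm square, 22 mm high, one of four in a row in a black tray, 66 mm apart, roughly along y. Upright round bore in its middle, 47 mm across, 16 mm deep, flat black floor, mouth bevelled 3 mm wider. Origin: centre of its underside, 6 mm above the desk, 6 mm below the bore's floor, 22 mm below its top. z up
- block_medium_b: for a small bottle, equal to block_medium_a: fixed aluminium block 64.5 mm square, 22 mm high, one of four in a row in a black tray, 66 mm apart, roughly along y. Upright round bore in its middle, 47 mm across, 16 mm deep, flat black floor, mouth bevelled 3 mm wider. Origin: centre of its underside, 6 mm above the desk, 6 mm below the bore's floor, 22 mm below its top. z up
- block_wide: for the large bottle: fixed aluminium block 64.5 mm square, 22 mm high, one of four in a row in a black tray, 66 mm apart, roughly along y. Upright round bore in its middle, 58 mm across (widest), 16 mm deep, flat black floor, mouth bevelled 3 mm wider. Origin: centre of its underside, 6 mm above the desk, 6 mm below the bore's floor, 22 mm below its top. z up
- canister: objective canister, not a bottle: plain straight cylinder without a neck, cream upper half and black lower half, 35 mm across, 61 mm high, stands loose among the bottles; to be left alone. Origin: centre of its underside
- lamp_carton: yellow-brown carton of a spare lamp, 38 x 45 mm and 62 mm high, stands loose near the desk's front edge, left of the bottles; to be left alone. Origin: centre of its underside. (Also on the desk, fixed: right of the work a microscope, x 0.34 to 0.63, y -0.26 to -0.03, 0.40 m tall; left of it a photometer from y 0.34, 0.22 m tall; behind it a red carton from x 0.66, 0.13 m tall)
Things that resemble listed ones, but are neither listed nor needed, are in the scene too. What is shaped like the dropper_bottle but pink is not meant.

How it is judged (in metres and radians):
At the end, for the whole second after the job is handed in: The dropper bottle stands in the 36 mm bore, the two small bottles in the two 47 mm bores (either way round) and the large bottle in the 58 mm bore; each within 10 mm of the block's axis, its underside within 4 mm of the bore's floor, upright within 0.15 rad and at rest (horizontal distance between dropper_bottle and block_narrow below 0.01 m and z of dropper_bottle in the frame of block_narrow between 0.002 and 0.01 m and horizontal distance between large_bottle and block_wide below 0.01 m and z of large_bottle in the frame of block_wide between 0.002 and 0.01 m and (((horizontal distance between small_bottle_a and block_medium_a below 0.01 m and z of small_bottle_a in the frame of block_medium_a between 0.002 and 0.01 m) and (horizontal distance between small_bottle_b and block_medium_b below 0.01 m and z of small_bottle_b in the frame of block_medium_b between 0.002 and 0.01 m)) or ((horizontal distance between small_bottle_a and block_medium_b below 0.01 m and z of small_bottle_a in the frame of block_medium_b between 0.002 and 0.01 m) and (horizontal distance between small_bottle_b and block_medium_a below 0.01 m and z of small_bottle_b in the frame of block_medium_a between 0.002 and 0.01 m))) and angle between each of dropper_bottle, small_bottle_a, small_bottle_b, large_bottle's own z axis and vertical below 0.15 rad and linear speed of each of dropper_bottle, small_bottle_a, small_bottle_b, large_bottle below 0.02 m/s); the robot touches nothing.
It fails at once if the objective canister is moved from its place by more than 20 mm (distance of canister from where it was at the start of the episode above 0.02 m).
It fails at once if the lamp carton is moved from its place by more than 20 mm (distance of lamp_carton from where it was at the start of the episode above 0.02 m).
It fails at once if a bottle is tipped over (more than 0.7 rad) (angle between any of dropper_bottle, small_bottle_a, small_bottle_b, large_bottle's own z axis and vertical above 0.7 rad).
It also fails if it takes over 96 s, if anything falls off the work surface, if the arm or the gripper's body presses on something with over 40 N, if the wrist force passes 120 N, or if a joint passes its speed limit or range.

## Working session

There is one attempt and no reset: what is moved stays moved. The work goes in short steps, Python scripts to look and compute and a shell command to move; the robot and the scene stay as the last step left them, time stands still between calls to the robot, and variables do not carry over. Pictures are saved under pics/ and viewed, at most 14 in all, crops included, and the job is handed in when it is done.

```bash
ls; mkdir -p pics; python3 - <<'E'
from rig import env, optics
import cv2
for n in("side","top"):
    c=optics.calibration(n);print(n,{k:(v.round(4).tolist() if k=="T" else v) for k,v in c.items()})
    cv2.imwrite(f"pics/{n}0.png",optics.get_image(n)[:,:,::-1])
s=env.observe();print(s["time_s"],s["position"],s["tool_rot"],s["grip_width"],env.hold_point_z)
E
```

```text
pics
side {'fov_y': 44.795743373339825, 'cx': 321.29390439652053, 'cy': 196.20930798929655, 'T': [[0.8492, 0.3995, -0.3453, 0.7896], [0.5281, -0.6481, 0.5487, -0.2978], [-0.0046, -0.6483, -0.7614, 0.7038], [0.0, 0.0, 0.0, 1.0]]}
top {'fov_y': 43.585728988610384, 'cx': 325.8310232960672, 'cy': 198.78257777884747, 'T': [[-0.0121, -0.9871, 0.1596, 0.355], [-0.9999, 0.0116, -0.0039, 0.1502], [0.002, -0.1596, -0.9872, 0.879], [0.0, 0.0, 0.0, 1.0]]}
0.1 [ 0.1311511  -0.53385675  0.23079835] [[ 9.71148986e-01  2.38473577e-01 -1.74907760e-05]
 [ 2.38473406e-01 -9.71148194e-01  1.27274357e-03]
 [ 2.86529577e-04 -1.24019471e-03 -9.99999190e-01]] 0.0853889054049501 0.0187
```

View pics/top0.png

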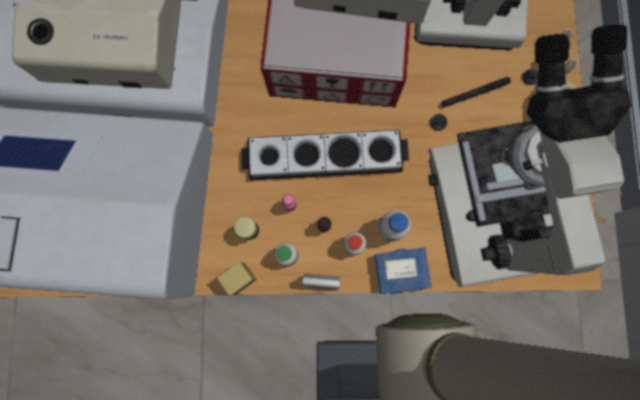

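View pics/side0.png

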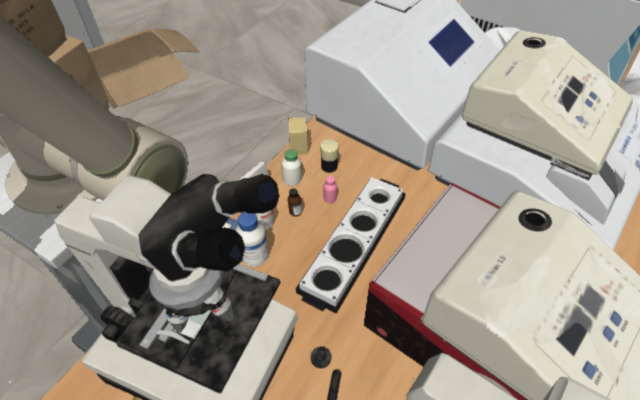

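Top view: blue cap (397,223), red (355,242), green (286,254), black dropper (323,224). The pink one (289,203) is the decoy, the canister is at (245,229) and the carton at (235,278). The bores are at about (270,155) narrow, (307,153), (344,151) wide and (381,149). Next I'll measure these and confirm in an enlarged crop.

```bash
cat > h.py <<'E'
from rig import env, optics
import cv2, numpy as np
def ray(n,u,v):
    c=optics.calibration(n);f=200/np.tan(np.radians(c["fov_y"]/2));T=np.array(c["T"])
    return T[:3,3],T[:3,:3]@np.array([(u-c["cx"])/f,(v-c["cy"])/f,1])
def onz(n,u,v,z):
    o,d=ray(n,u,v);return (o+d*(z-o[2])/d[2])[:2]
def proj(n,p):
    c=optics.calibration(n);f=200/np.tan(np.radians(c["fov_y"]/2));T=np.array(c["T"])
    q=T[:3,:3].T@(np.array(p)-T[:3,3]);return q[0]/q[2]*f+c["cx"],q[1]/q[2]*f+c["cy"]
def blobs(im,mask,roi,amin=20):
    u0,u1,v0,v1=roi;m=np.zeros(mask.shape,np.uint8);m[v0:v1,u0:u1]=mask[v0:v1,u0:u1]
    k,l,st,ce=cv2.connectedComponentsWithStats(m)
    return [(ce[i].round(1).tolist(),st[i].tolist()) for i in range(1,k) if st[i][4]>=amin]
E
python3 - <<'E'
from h import *
im=cv2.cvtColor(cv2.imread("pics/top0.png"),cv2.COLOR_BGR2RGB)
h=cv2.cvtColor(im,cv2.COLOR_RGB2HSV)
H,S,V=[h[:,:,i].astype(int) for i in range(3)]
def g(name,m,roi,z,a=20):
    for c,s in blobs(im,m.astype(np.uint8),roi,a): print(name,c,s,onz("top",*c,z).round(4))
g("blue",(H>95)&(H<125)&(S>110),(375,420,205,245),.105)
g("red",((H<8)|(H>172))&(S>140),(335,375,225,262),.072)
g("green",(H>50)&(H<90)&(S>90),(270,305,240,270),.072)
g("drop",(V<60),(310,335,212,236),.058)
g("pink",((H>150)&(S>80)),(275,305,190,215),.058)
g("canister",(S<110)&(V>130)&(H>18)&(H<40),(230,262,215,242),.061)
g("carton",(S>90)&(H>20)&(H<35),(212,260,258,296),.062)
g("bore",(V<75),(252,400,135,172),.028,60)
for z,w in((.0,''),):
  for u,v in((302,282),(340,282)):print("silver",onz("top",u,v,.01).round(3))
for p in((376,252),(428,249),(378,293),(431,290)):print("book",onz("top",*p,.02).round(3))
cv2.imwrite("pics/c.png",cv2.resize(cv2.imread("pics/top0.png")[125:300,205:440],None,fx=3.2,fy=3.2,interpolation=2))
E
```

```text
blue [398.1, 222.0] [390, 214, 18, 17, 244] [0.4422 0.0352]
red [354.7, 241.6] [349, 236, 13, 13, 123] [0.415  0.1014]
green [283.9, 252.6] [278, 247, 13, 12, 126] [0.3987 0.2154]
drop [323.2, 224.5] [317, 218, 13, 14, 126] [0.4448 0.1518]
pink [288.5, 202.6] [282, 195, 14, 16, 180] [0.482 0.209]
canister [244.4, 226.4] [234, 217, 21, 20, 337] [0.4429 0.2812]
carton [235.6, 278.1] [217, 262, 38, 33, 702] [0.3593 0.2941]
bore [343.7, 151.8] [329, 138, 30, 29, 689] [0.5755 0.1146]
bore [380.8, 149.8] [369, 139, 24, 23, 433] [0.5784 0.0496]
bore [306.4, 153.8] [295, 142, 24, 24, 439] [0.5727 0.1799]
bore [269.0, 155.6] [261, 147, 17, 18, 238] [0.5702 0.2452]
bore [376.5, 170.1] [339, 168, 61, 4, 138] [0.5421 0.0581]
silver [0.352 0.189]
silver [0.351 0.124]
book [0.401 0.062]
book [ 0.405 -0.027]
book [0.332 0.061]
book [ 0.336 -0.029]
```

View pics/c.png

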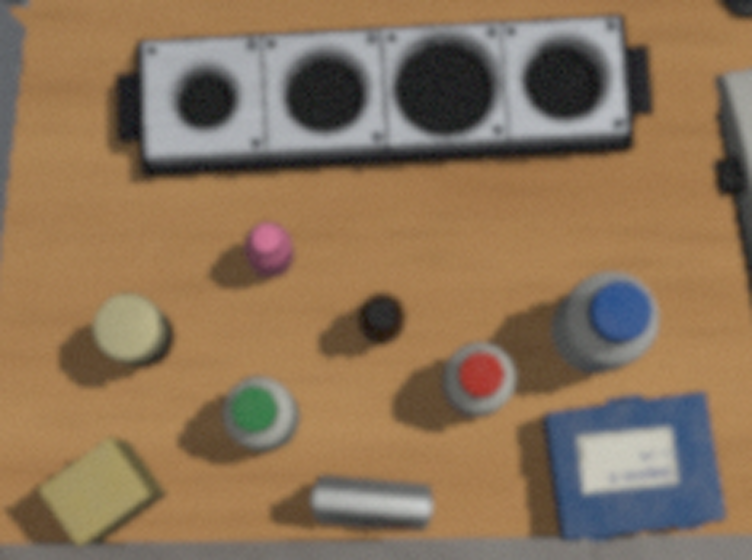

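The crop confirms it: four bottles (black dropper, green, red, blue), with the pink decoy separate. Of the bores, the third from the left is the widest and the leftmost the narrowest. I'll cross-check with the side view and the block tops.

```bash
python3 - <<'E'
from h import *
im=cv2.cvtColor(cv2.imread("pics/side0.png"),cv2.COLOR_BGR2RGB)
h=cv2.cvtColor(im,cv2.COLOR_RGB2HSV);H,S,V=[h[:,:,i].astype(int) for i in range(3)]
def tri(a,b):
    o1,d1=ray("top",*a);o2,d2=ray("side",*b)
    s=np.linalg.lstsq(np.c_[d1,-d2],o2-o1,rcond=None)[0];p,q=o1+s[0]*d1,o2+s[1]*d2
    return ((p+q)/2).round(4),round(float(np.linalg.norm(p-q)),4)
top=dict(blue=(398.1,222),green=(283.9,252.6),drop=(323.2,224.5))
M=dict(blue=((H>95)&(H<125)&(S>110),(232,262,208,240)),green=((H>50)&(H<90)&(S>90),(280,305,145,170)),
 drop=((V<60),(286,304,185,203)))
for k,(m,r) in M.items():
    for c,s in blobs(im,m.astype(np.uint8),r): print(k,c,s,tri(top[k],c))
print("bores in side:")
bs=blobs(im,(V<70).astype(np.uint8),(298,405,180,310),60)
for c,s in bs: print(c,s,onz("side",*c,.02).round(4))
t=cv2.cvtColor(cv2.imread("pics/top0.png"),cv2.COLOR_BGR2HSV).astype(int)
m=((t[:,:,1]<60)&(t[:,:,2]>130)).astype(np.uint8);z=np.zeros_like(m);z[128:180,240:410]=m[128:180,240:410]
ct=max(cv2.findContours(z,0,2)[0],key=cv2.contourArea);r=cv2.minAreaRect(ct);b=cv2.boxPoints(r)
w=np.array([onz("top",*p,.028) for p in b]);print(w.round(4));print("centre",w.mean(0).round(4),[np.linalg.norm(w[i]-w[i-1]).round(4) for i in range(4)])
for z in(.028,.02):print([onz("top",*p,z).round(4).tolist() for p in((269,155.6),(306.4,153.8),(343.7,151.8),(380.8,149.8))])
E
```

```text
blue [247.4, 221.0] [238, 212, 19, 19, 279] (array([0.443 , 0.0342, 0.0982]), 0.0001)
green [290.9, 156.3] [286, 153, 10, 7, 45] (array([0.3994, 0.2163, 0.064 ]), 0.0006)
drop [293.3, 193.7] [290, 190, 8, 8, 54] (array([0.4464, 0.1524, 0.0489]), 0.0016)
bores in side:
[346.9, 272.5] [298, 193, 107, 117, 727] [0.6013 0.0781]
[378.9, 197.8] [371, 194, 16, 9, 104] [0.5719 0.2475]
[362.9, 222.8] [351, 216, 24, 15, 272] [0.5746 0.1812]
[345.6, 250.2] [330, 239, 32, 23, 549] [0.5777 0.1148]
[326.6, 279.7] [314, 270, 26, 20, 398] [0.5802 0.0492]
[375.4, 302.9] [366, 291, 26, 19, 265] [0.6665 0.0538]
[[0.6037 0.2813]
 [0.6154 0.0169]
 [0.5487 0.0158]
 [0.5373 0.277 ]]
centre [0.5763 0.1477] [np.float64(0.0665), np.float64(0.2646), np.float64(0.0667), np.float64(0.2614)]
[[0.5702, 0.2452], [0.5727, 0.1799], [0.5755, 0.1146], [0.5784, 0.0496]]
[[0.5722, 0.2461], [0.5747, 0.1802], [0.5776, 0.1143], [0.5805, 0.0486]]
```

```bash
python3 -m jog '[{"roll":-1},{"roll":-1},{"roll":-1},{"roll":-1},{"roll":-1},{"roll":-1},{"roll":-1},{"roll":-1}]' 1 40; python3 -m jog '[{"roll":-1},{"roll":-1},{"roll":-1},{"roll":-1},{"roll":-1},{"roll":-1},{"roll":-1},{"roll":-0.24},{},{}]'
cat > d.py <<'E'
import sys
from h import *
T=dict(dropper=(.446,.152),green=(.399,.2158),red=(.4155,.1008),large=(.4425,.0348),narrow=(.5722,.2462),medL=(.5748,.1803),wide=(.5777,.1144),medR=(.5805,.0485))
a=sys.argv[1];t=np.array(T[a]+(float(sys.argv[2]),)) if a in T else np.array(list(map(float,sys.argv[1:4])))
s=env.observe();R=s["tool_rot"]
print("t",round(s["time_s"],2),"pos",s["position"].round(4),"yaw",np.degrees(np.arctan2(R[1,0],R[0,0])).round(2),"q",np.round(s["q"],0),"w",round(s["grip_width"],4),"F",s["ft_force"].round(1),"gf",s["gripper_force"])
print("units xyz",(R.T@(t-s["position"])/.04).round(2))
E
python3 d.py .27 -.12 .25
```

```text
t 0.1 pos [ 0.1312 -0.5339  0.2308] yaw 13.8 q [-89.  22.  74.   0.  84. -12.] w 0.0854 F [ 1.4 -0.9 -0.1] gf 0.0
units xyz [ 5.84 -9.22 -0.47]invalid input
invalid input
```

```bash
python3 -m jog '[{"linear":[0,0,0],"roll":-1},{"linear":[0,0,0],"roll":-1},{"linear":[0,0,0],"roll":-1},{"linear":[0,0,0],"roll":-1},{"linear":[0,0,0],"roll":-1},{"linear":[0,0,0],"roll":-1},{"linear":[0,0,0],"roll":-1},{"linear":[0,0,0],"roll":-1}]' 1 40; python3 -m jog '[{"linear":[0,0,0],"roll":-1},{"linear":[0,0,0],"roll":-1},{"linear":[0,0,0],"roll":-1},{"linear":[0,0,0],"roll":-1},{"linear":[0,0,0],"roll":-1},{"linear":[0,0,0],"roll":-1},{"linear":[0,0,0],"roll":-1},{"linear":[0,0,0],"roll":-0.24},{"linear":[0,0,0],"roll":0}]'
python3 d.py .27 -.12 .25
```

```text
time_s: 0.77
position: [0.1312, -0.534, 0.2309]
tool_rot: [[0.587, 0.809, -0.0], [0.809, -0.587, 0.001], [0.001, -0.001, -1.0]]
ft_force: [-0.6, 0.3, -0.4]
grip_width: 0.0854
gripper_force: 0.0
time_s: 1.52
position: [0.1311, -0.534, 0.231]
tool_rot: [[0.001, 1.0, -0.0], [1.0, -0.001, 0.001], [0.001, -0.0, -1.0]]
ft_force: [0.4, -0.5, -0.3]
grip_width: 0.0857
gripper_force: 0.0
t 1.52 pos [ 0.1311 -0.534   0.231 ] yaw 89.94 q [-89.  22.  74.  -0.  84. -88.] w 0.0857 F [ 0.4 -0.5 -0.3] gf 0.0
units xyz [10.35  3.46 -0.47]
```

```bash
python3 -m jog '[{"linear":[0.86,0.29,-0.04],"roll":0},{"linear":[0.86,0.29,-0.04],"roll":0},{"linear":[0.86,0.29,-0.04],"roll":0},{"linear":[0.86,0.29,-0.04],"roll":0},{"linear":[0.86,0.29,-0.04],"roll":0},{"linear":[0.86,0.29,-0.04],"roll":0},{"linear":[0.86,0.29,-0.04],"roll":0},{"linear":[0.86,0.29,-0.04],"roll":0},{"linear":[0.86,0.29,-0.04],"roll":0},{"linear":[0.86,0.29,-0.04],"roll":0},{"linear":[0.86,0.29,-0.04],"roll":0},{"linear":[0.86,0.29,-0.04],"roll":0}]' ; python3 d.py dropper .16
```

```text
time_s: 2.52
position: [0.2703, -0.1196, 0.2507]
tool_rot: [[0.004, 1.0, 0.001], [1.0, -0.004, -0.0], [-0.0, 0.001, -1.0]]
ft_force: [0.8, -0.8, 0.5]
grip_width: 0.0856
gripper_force: 0.0
t 2.52 pos [ 0.2703 -0.1196  0.2507] yaw 89.78 q [-47.  -6. 105.   0.  81. -47.] w 0.0856 F [ 0.8 -0.8  0.5] gf 0.0
units xyz [6.81 4.37 2.27]
```

```bash
python3 -m jog '[{"linear":[0.95,0.2,0.1],"roll":0},{"linear":[0.95,0.2,0.1],"roll":0},{"linear":[0.95,0.2,0.1],"roll":0},{"linear":[0.66,0.63,0.33],"roll":0},{"linear":[0.66,0.63,0.33],"roll":0},{"linear":[0.66,0.63,0.33],"roll":0},{"linear":[0.66,0.63,0.33],"roll":0},{"linear":[0.66,0.63,0.33],"roll":0},{"linear":[0.66,0.63,0.33],"roll":0},{"linear":[0,0,0],"roll":0},{"linear":[0,0,0],"roll":0}]' ; python3 d.py dropper .022
```

```text
time_s: 3.43
position: [0.4457, 0.152, 0.1581]
tool_rot: [[-0.0, 1.0, -0.003], [1.0, 0.0, -0.0], [-0.0, -0.003, -1.0]]
ft_force: [-0.5, -0.9, 0.3]
grip_width: 0.0853
gripper_force: 0.0
t 3.43 pos [0.4457 0.152  0.1581] yaw 90.01 q [ 4. 18. 93. -0. 69.  4.] w 0.0853 F [-0.5 -0.9  0.3] gf 0.0
units xyz [0.   0.02 3.4 ]
```

```bash
python3 -m jog '[{"linear":[0,0,0.6],"roll":0},{"linear":[0,0.02,0.6],"roll":0},{"linear":[0,0,0.6],"roll":0},{"linear":[0,0,0.6],"roll":0},{"linear":[0,0,0.5],"roll":0},{"linear":[0,0,0.5],"roll":0},{"linear":[0,0,0],"roll":0},{"linear":[0,0,0],"roll":0}]' ; python3 -m jog '[{"linear":[0,0,0],"roll":0},{"linear":[0,0,0],"roll":0},{"linear":[0,0,0],"roll":0},{"linear":[0,0,0],"roll":0},{"linear":[0,0,0],"roll":0},{"linear":[0,0,0],"roll":0},{"linear":[0,0,0],"roll":0},{"linear":[0,0,0],"roll":0},{"linear":[0,0,0],"roll":0},{"linear":[0,0,0],"roll":0},{"linear":[0,0,0],"roll":0},{"linear":[0,0,0],"roll":0}]' -1 40; python3 d.py dropper .022; python3 - <<'E'
from h import *
cv2.imwrite("pics/s1.png",optics.get_image("side")[:,:,::-1]);cv2.imwrite("pics/t1.png",optics.get_image("top")[:,:,::-1])
E
```

```text
time_s: 4.1
position: [0.4461, 0.1505, 0.0238]
tool_rot: [[0.002, 1.0, -0.001], [1.0, -0.002, -0.0], [-0.0, -0.001, -1.0]]
ft_force: [-0.4, 0.7, 0.1]
grip_width: 0.0853
gripper_force: 0.0
time_s: 5.1
position: [0.4466, 0.1512, 0.024]
tool_rot: [[-0.0, 1.0, 0.001], [1.0, 0.0, 0.0], [0.0, 0.001, -1.0]]
ft_force: [-1.2, -0.9, 6.4]
grip_width: 0.0227
gripper_force: 38.8
t 5.1 pos [0.4466 0.1512 0.024 ] yaw 90.0 q [  4.  30. 103.   0.  47.   4.] w 0.0227 F [-1.2 -0.9  6.4] gf 38.83476884730044
units xyz [ 0.02 -0.02  0.05]
```

View pics/s1.png

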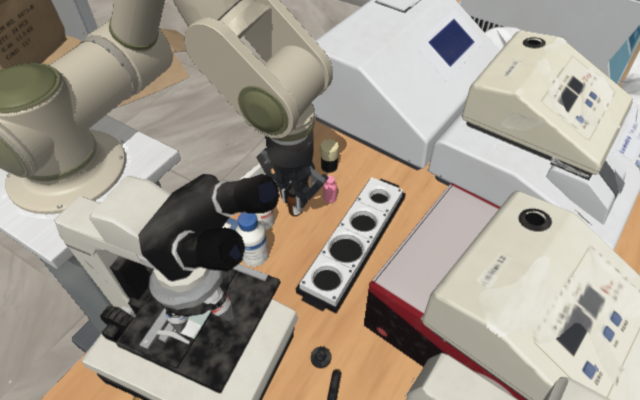

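View pics/t1.png

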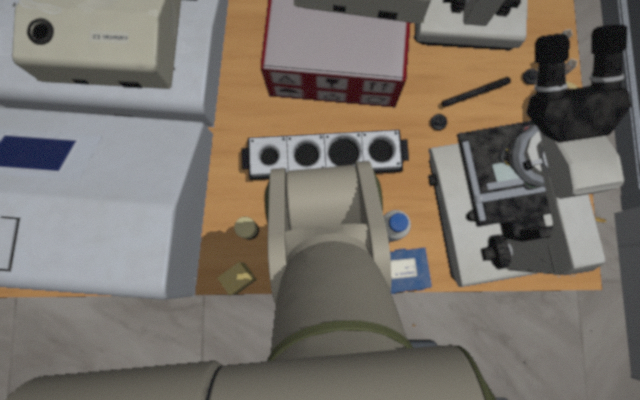

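The side view shows the fingers closed on the dropper at (293,200) and nothing else disturbed. However, the 22.7 mm width means I'm gripping the shoulder (body is 26 mm), so I'll open and regrip lower.

```bash
python3 -m jog '[{"linear":[0,0,0],"roll":0},{"linear":[0,0,0],"roll":0},{"linear":[0,0,0],"roll":0},{"linear":[0.02,-0.02,0.1],"roll":0},{"linear":[0,0,0.1],"roll":0},{"linear":[0,0,0],"roll":0},{"linear":[0,0,0],"roll":0}]' 0.1 ; python3 -m jog '[{"linear":[0,0,0],"roll":0},{"linear":[0,0,0],"roll":0},{"linear":[0,0,0],"roll":0},{"linear":[0,0,0],"roll":0},{"linear":[0,0,0],"roll":0},{"linear":[0,0,0],"roll":0},{"linear":[0,0,0],"roll":0},{"linear":[0,0,0],"roll":0}]' -1 40; python3 d.py dropper .016
```

```text
time_s: 5.78
position: [0.4454, 0.1519, 0.0149]
tool_rot: [[0.0, 1.0, -0.001], [1.0, -0.0, -0.0], [-0.0, -0.001, -1.0]]
ft_force: [-0.0, -0.1, 0.8]
grip_width: 0.0472
gripper_force: 0.0
time_s: 6.45
position: [0.4458, 0.1519, 0.0155]
tool_rot: [[0.0, 1.0, 0.001], [1.0, -0.0, 0.0], [0.0, 0.001, -1.0]]
ft_force: [-0.1, 0.5, 4.8]
grip_width: 0.023
gripper_force: 39.3
t 6.45 pos [0.4458 0.1519 0.0155] yaw 90.0 q [  4.  31. 103.   0.  46.   4.] w 0.023 F [-0.1  0.5  4.8] gf 39.29081106703961
units xyz [ 0.    0.01 -0.01]
```

```bash
python3 -m jog '[{"linear":[0,0,-0.3],"roll":0},{"linear":[0,0,-0.6],"roll":0},{"linear":[0,0,-0.6],"roll":0},{"linear":[0,0,-0.6],"roll":0},{"linear":[0,0,-0.6],"roll":0},{"linear":[0,0,-0.3],"roll":0},{"linear":[0,0,0],"roll":0}]' ; python3 d.py narrow .06
```

```text
time_s: 7.03
position: [0.4465, 0.152, 0.1374]
tool_rot: [[0.0, 1.0, 0.004], [1.0, -0.0, 0.0], [0.0, 0.004, -1.0]]
ft_force: [0.6, 0.2, -0.2]
grip_width: 0.0229
gripper_force: 39.1
t 7.03 pos [0.4465 0.152  0.1374] yaw 90.0 q [ 4. 20. 95.  0. 65.  4.] w 0.0229 F [ 0.6  0.2 -0.2] gf 39.08473645860795
units xyz [2.35 3.13 1.95]
```

```bash
python3 -m jog '[{"linear":[0.3,0.4,0],"roll":0},{"linear":[0.5,0.7,0],"roll":0},{"linear":[0.5,0.7,0],"roll":0},{"linear":[0.5,0.7,0],"roll":0},{"linear":[0.35,0.4,0],"roll":0},{"linear":[0.2,0.23,0.2],"roll":0},{"linear":[0,0,0.5],"roll":0},{"linear":[0,0,0.5],"roll":0},{"linear":[0,0,0.5],"roll":0},{"linear":[0,0,0],"roll":0},{"linear":[0,0,0],"roll":0}]' ; python3 d.py narrow .031
```

```text
time_s: 7.95
position: [0.57, 0.2457, 0.0657]
tool_rot: [[0.0, 1.0, -0.004], [1.0, -0.0, -0.001], [-0.001, -0.004, -1.0]]
ft_force: [-0.1, 0.4, 0.6]
grip_width: 0.023
gripper_force: 39.1
t 7.95 pos [0.57   0.2457 0.0657] yaw 89.99 q [12. 38. 75.  0. 67. 12.] w 0.023 F [-0.1  0.4  0.6] gf 39.071849928586744
units xyz [0.01 0.06 0.87]
```

```bash
python3 -m jog '[{"linear":[0.01,0.05,0.2],"roll":0},{"linear":[0,0,0.2],"roll":0},{"linear":[0,0,0.2],"roll":0},{"linear":[0,0,0.15],"roll":0},{"linear":[0,0,0.1],"roll":0},{"linear":[0,0,0],"roll":0},{"linear":[0,0,0],"roll":0}]' ; python3 d.py narrow .031
```

```text
time_s: 8.53
position: [0.5728, 0.2463, 0.0333]
tool_rot: [[0.0, 1.0, -0.0], [1.0, -0.0, -0.0], [-0.0, -0.0, -1.0]]
ft_force: [-0.4, -0.7, 0.2]
grip_width: 0.0231
gripper_force: 39.1
t 8.53 pos [0.5728 0.2463 0.0333] yaw 90.0 q [12. 40. 77.  0. 63. 12.] w 0.0231 F [-0.4 -0.7  0.2] gf 39.07190926722251
units xyz [-0.   -0.02  0.06]
```

```bash
python3 -m jog '[{"linear":[0,0,0.06],"roll":0},{"linear":[0,0,0.04],"roll":0},{"linear":[0,0,0],"roll":0},{"linear":[0,0,0],"roll":0}]'; python3 -m jog '[{"linear":[0,0,0],"roll":0},{"linear":[0,0,0],"roll":0},{"linear":[0,0,0],"roll":0},{"linear":[0,0,0],"roll":0},{"linear":[0,0,0],"roll":0},{"linear":[0,0,0],"roll":0}]' 0.1; python3 -m jog '[{"linear":[0,0,-0.2],"roll":0},{"linear":[0,0,-0.5],"roll":0},{"linear":[0,0,-0.7],"roll":0},{"linear":[0,0,-0.7],"roll":0},{"linear":[0,0,-0.7],"roll":0},{"linear":[0,0,-0.5],"roll":0}]' ; python3 d.py green .14
```

```text
time_s: 8.87
position: [0.5728, 0.2463, 0.0294]
tool_rot: [[0.0, 1.0, 0.0], [1.0, -0.0, 0.0], [0.0, 0.0, -1.0]]
ft_force: [0.6, 0.7, -0.7]
grip_width: 0.023
gripper_force: 39.1
time_s: 9.37
position: [0.5728, 0.2463, 0.0294]
tool_rot: [[0.0, 1.0, 0.0], [1.0, -0.0, 0.0], [0.0, 0.0, -1.0]]
ft_force: [0.7, -0.9, 0.4]
grip_width: 0.0468
gripper_force: 0.0
time_s: 9.87
position: [0.5732, 0.2464, 0.1648]
tool_rot: [[0.0, 1.0, 0.003], [1.0, -0.0, 0.001], [0.001, 0.003, -1.0]]
ft_force: [-0.7, -0.6, -0.7]
grip_width: 0.0472
gripper_force: 0.0
t 9.87 pos [0.5732 0.2464 0.1648] yaw 90.0 q [12. 32. 68. -0. 80. 12.] w 0.0472 F [-0.7 -0.6 -0.7] gf 0.0
units xyz [-0.76 -4.36  0.6 ]
```

```bash
python3 -m jog '[{"linear":[-0.1,-0.6,0],"roll":0},{"linear":[-0.16,-0.8,0.1],"roll":0},{"linear":[-0.15,-0.8,0.1],"roll":0},{"linear":[-0.15,-0.8,0.1],"roll":0},{"linear":[-0.1,-0.8,0.1],"roll":0},{"linear":[-0.1,-0.5,0.1],"roll":0},{"linear":[0,0,0],"roll":0},{"linear":[0,0,0],"roll":0}]' 0.7; python3 - <<'E'
from h import *
cv2.imwrite("pics/s2.png",optics.get_image("side")[140:340,220:440,::-1].repeat(3,0).repeat(3,1))
E
python3 d.py green .024
```

```text
time_s: 10.53
position: [0.4006, 0.2159, 0.1421]
tool_rot: [[-0.0, 1.0, 0.001], [1.0, 0.0, 0.0], [0.0, 0.001, -1.0]]
ft_force: [1.3, 0.1, 0.1]
grip_width: 0.0726
gripper_force: 0.0
t 10.58 pos [0.4016 0.216  0.1421] yaw 90.0 q [13. 18. 97. -0. 65. 13.] w 0.0728 F [-0.3 -0.1  0.4] gf 0.0
units xyz [-0.01 -0.07  2.95]
```

View pics/s2.png

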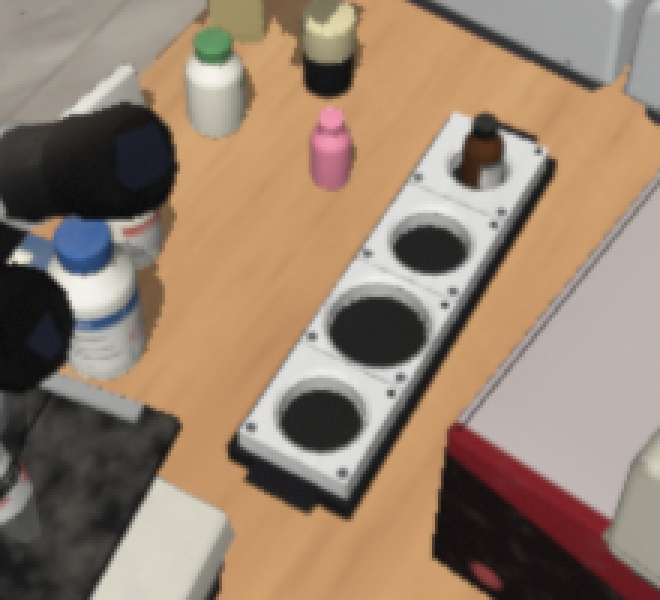

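The crop shows the dropper upright in the narrow bore, at crop pixel (483,155). Green is next.

```bash
python3 -m jog '[{"linear":[0,-0.05,0.4],"roll":0},{"linear":[0,0,0.6],"roll":0},{"linear":[0,0,0.6],"roll":0},{"linear":[0,0,0.6],"roll":0},{"linear":[0,0,0.5],"roll":0},{"linear":[0,0,0.25],"roll":0},{"linear":[0,0,0],"roll":0},{"linear":[0,0,0],"roll":0}]' ; python3 -m jog '[{"linear":[0,0,0],"roll":0},{"linear":[0,0,0],"roll":0},{"linear":[0,0,0],"roll":0},{"linear":[0,0,0],"roll":0},{"linear":[0,0,0],"roll":0},{"linear":[0,0,0],"roll":0},{"linear":[0,0,0],"roll":0},{"linear":[0,0,0],"roll":0},{"linear":[0,0,0],"roll":0},{"linear":[0,0,0],"roll":0}]' -1 50; python3 d.py green .14
```

```text
time_s: 11.25
position: [0.3999, 0.216, 0.0233]
tool_rot: [[0.0, 1.0, 0.0], [1.0, -0.0, 0.0], [0.0, 0.0, -1.0]]
ft_force: [0.9, -0.6, 0.2]
grip_width: 0.0722
gripper_force: 0.0
time_s: 12.08
position: [0.3993, 0.216, 0.0243]
tool_rot: [[-0.0, 1.0, 0.002], [1.0, 0.0, 0.0], [0.0, 0.002, -1.0]]
ft_force: [-1.8, 0.3, 6.4]
grip_width: 0.0352
gripper_force: 49.3
t 12.08 pos [0.3993 0.216  0.0243] yaw 90.0 q [ 13.  29. 105.   0.  46.  13.] w 0.0352 F [-1.8  0.3  6.4] gf 49.26414400921203
units xyz [-0.   -0.   -2.89]
```

```bash
python3 -m jog '[{"linear":[0,0,-0.3],"roll":0},{"linear":[0,0,-0.6],"roll":0},{"linear":[0,0,-0.7],"roll":0},{"linear":[0,0,-0.7],"roll":0},{"linear":[0,0,-0.5],"roll":0},{"linear":[0,0,-0.1],"roll":0},{"linear":[0,0,0],"roll":0}]' ; python3 d.py medL .07
```

```text
time_s: 12.67
position: [0.3992, 0.216, 0.1405]
tool_rot: [[-0.0, 1.0, 0.003], [1.0, 0.0, 0.001], [0.001, 0.003, -1.0]]
ft_force: [-0.1, -0.2, -0.2]
grip_width: 0.0349
gripper_force: 50.1
t 12.67 pos [0.3992 0.216  0.1405] yaw 90.0 q [13. 18. 97.  0. 64. 13.] w 0.0349 F [-0.1 -0.2 -0.2] gf 50.12801603588741
units xyz [-0.89  4.38  1.78]
```

```bash
python3 -m jog '[{"linear":[-0.1,0.4,0],"roll":0},{"linear":[-0.15,0.7,0],"roll":0},{"linear":[-0.2,0.8,0],"roll":0},{"linear":[-0.2,0.8,0],"roll":0},{"linear":[-0.14,0.8,0],"roll":0},{"linear":[-0.1,0.6,0.1],"roll":0},{"linear":[0,0.33,0.4],"roll":0},{"linear":[0,0,0.6],"roll":0},{"linear":[0,0,0.6],"roll":0},{"linear":[0,0,0],"roll":0},{"linear":[0,0,0],"roll":0}]' ; python3 d.py medL .038
```

```text
time_s: 13.58
position: [0.575, 0.1801, 0.0696]
tool_rot: [[0.0, 1.0, -0.004], [1.0, -0.0, -0.0], [-0.0, -0.004, -1.0]]
ft_force: [-0.5, -0.5, 0.2]
grip_width: 0.0348
gripper_force: 50.1
t 13.58 pos [0.575  0.1801 0.0696] yaw 89.99 q [ 6. 36. 78.  0. 66.  6.] w 0.0348 F [-0.5 -0.5  0.2] gf 50.11570832168218
units xyz [ 0.   -0.    0.79]
```

```bash
python3 -m jog '[{"linear":[0,0,0.2],"roll":0},{"linear":[0,0,0.2],"roll":0},{"linear":[0,0,0.2],"roll":0},{"linear":[0,0,0.1],"roll":0},{"linear":[0,0,0.08],"roll":0},{"linear":[0,0,0],"roll":0},{"linear":[0,0,0],"roll":0}]'; python3 -m jog '[{"linear":[0,0,0],"roll":0},{"linear":[0,0,0],"roll":0},{"linear":[0,0,0],"roll":0},{"linear":[0,0,0],"roll":0},{"linear":[0,0,0],"roll":0},{"linear":[0,0,0],"roll":0}]' 0.4; python3 -m jog '[{"linear":[0,0,-0.2],"roll":0},{"linear":[0,0,-0.5],"roll":0},{"linear":[0,0,-0.7],"roll":0},{"linear":[0,0,-0.7],"roll":0},{"linear":[0,0,-0.5],"roll":0},{"linear":[0,0,-0.3],"roll":0}]' ; python3 d.py red .14
```

```text
time_s: 14.17
position: [0.5761, 0.1803, 0.0402]
tool_rot: [[0.0, 1.0, 0.0], [1.0, -0.0, 0.0], [0.0, 0.0, -1.0]]
ft_force: [-1.0, 0.3, -1.4]
grip_width: 0.0348
gripper_force: 50.1
time_s: 14.67
position: [0.576, 0.1803, 0.0402]
tool_rot: [[0.0, 1.0, 0.0], [1.0, -0.0, 0.0], [0.0, 0.0, -1.0]]
ft_force: [0.1, 0.7, -0.9]
grip_width: 0.0598
gripper_force: 0.0
time_s: 15.17
position: [0.5767, 0.1804, 0.1597]
tool_rot: [[-0.0, 1.0, 0.004], [1.0, 0.0, 0.0], [0.0, 0.004, -1.0]]
ft_force: [0.2, 0.2, 0.1]
grip_width: 0.0597
gripper_force: 0.0
t 15.17 pos [0.5767 0.1804 0.1597] yaw 90.0 q [ 6. 30. 72.  0. 77.  6.] w 0.0597 F [0.2 0.2 0.1] gf 0.0
units xyz [-1.99 -4.03  0.47]
```

```bash
python3 -m jog '[{"linear":[-0.2,-0.4,0],"roll":0},{"linear":[-0.35,-0.7,0],"roll":0},{"linear":[-0.35,-0.7,0],"roll":0},{"linear":[-0.35,-0.7,0.1],"roll":0},{"linear":[-0.35,-0.7,0.1],"roll":0},{"linear":[-0.25,-0.5,0.1],"roll":0},{"linear":[-0.14,-0.33,0.1],"roll":0},{"linear":[0,0,0],"roll":0},{"linear":[0,0,0],"roll":0}]' 0.7; python3 d.py red .024; python3 - <<'E'
from h import *
cv2.imwrite("pics/s3.png",optics.get_image("side")[140:340,220:440,::-1].repeat(3,0).repeat(3,1))
E
```

```text
time_s: 15.92
position: [0.4152, 0.1006, 0.1409]
tool_rot: [[0.001, 1.0, 0.001], [1.0, -0.001, 0.0], [0.0, 0.001, -1.0]]
ft_force: [0.4, -0.2, 0.1]
grip_width: 0.0726
gripper_force: 0.0
t 15.92 pos [0.4152 0.1006 0.1409] yaw 89.96 q [ -2.  15. 101.   0.  63.  -2.] w 0.0726 F [ 0.4 -0.2  0.1] gf 0.0
units xyz [0.   0.   2.92]
```

View pics/s3.png

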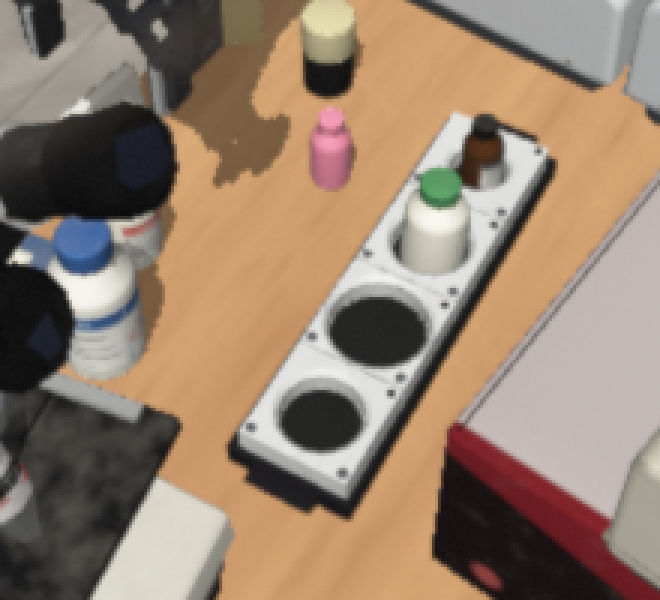

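Green is upright in the second bore, at crop pixel (437,225). Now red.

```bash
python3 -m jog '[{"linear":[0,0,0.4],"roll":0},{"linear":[0,0,0.6],"roll":0},{"linear":[0,0,0.6],"roll":0},{"linear":[0,0,0.6],"roll":0},{"linear":[0,0,0.5],"roll":0},{"linear":[0,0,0.22],"roll":0},{"linear":[0,0,0],"roll":0},{"linear":[0,0,0],"roll":0}]' ; python3 -m jog '[{"linear":[0,0,0],"roll":0},{"linear":[0,0,0],"roll":0},{"linear":[0,0,0],"roll":0},{"linear":[0,0,0],"roll":0},{"linear":[0,0,0],"roll":0},{"linear":[0,0,0],"roll":0},{"linear":[0,0,0],"roll":0},{"linear":[0,0,0],"roll":0},{"linear":[0,0,0],"roll":0},{"linear":[0,0,0],"roll":0}]' -1 50;  python3 -m jog '[{"linear":[0,0,-0.3],"roll":0},{"linear":[0,0,-0.6],"roll":0},{"linear":[0,0,-0.7],"roll":0},{"linear":[0,0,-0.7],"roll":0},{"linear":[0,0,-0.6],"roll":0},{"linear":[0,0,-0.3],"roll":0},{"linear":[0,0,0],"roll":0}]' ; python3 d.py medR .07
```

```text
time_s: 16.63
position: [0.4158, 0.1009, 0.0233]
tool_rot: [[-0.0, 1.0, 0.0], [1.0, 0.0, 0.0], [0.0, 0.0, -1.0]]
ft_force: [-0.7, -0.1, 0.6]
grip_width: 0.0727
gripper_force: 0.0
time_s: 17.47
position: [0.4153, 0.1007, 0.0243]
tool_rot: [[0.0, 1.0, 0.002], [1.0, -0.0, 0.0], [0.0, 0.002, -1.0]]
ft_force: [-0.9, -0.5, 6.9]
grip_width: 0.0349
gripper_force: 49.1
time_s: 18.05
position: [0.4159, 0.1007, 0.1541]
tool_rot: [[0.0, 1.0, 0.006], [1.0, -0.0, -0.0], [-0.0, 0.006, -1.0]]
ft_force: [0.6, 0.8, -1.4]
grip_width: 0.0349
gripper_force: 50.2
t 18.05 pos [0.4159 0.1007 0.1541] yaw 90.0 q [ -2.  14. 100.   0.  65.  -2.] w 0.0349 F [ 0.6  0.8 -1.4] gf 50.21409273496829
units xyz [-1.3   4.1   2.13]
```

```bash
python3 -m jog '[{"linear":[0,0.4,0],"roll":0},{"linear":[-0.1,0.7,0],"roll":0},{"linear":[-0.2,0.8,0],"roll":0},{"linear":[-0.3,0.8,0],"roll":0},{"linear":[-0.3,0.7,0],"roll":0},{"linear":[-0.3,0.5,0.2],"roll":0},{"linear":[-0.1,0.2,0.4],"roll":0},{"linear":[0,0,0.5],"roll":0},{"linear":[0,0,0.6],"roll":0},{"linear":[0,0,0.4],"roll":0},{"linear":[0,0,0],"roll":0},{"linear":[0,0,0],"roll":0}]' ; python3 d.py medR .038
```

```text
time_s: 19.05
position: [0.5782, 0.0487, 0.0663]
tool_rot: [[0.0, 1.0, -0.002], [1.0, -0.0, 0.0], [0.0, -0.002, -1.0]]
ft_force: [1.1, 0.3, -0.0]
grip_width: 0.035
gripper_force: 50.2
t 19.05 pos [0.5782 0.0487 0.0663] yaw 89.99 q [-7. 34. 83.  0. 63. -7.] w 0.035 F [ 1.1  0.3 -0. ] gf 50.19720067502931
units xyz [-0.01  0.06  0.71]
```

```bash
python3 -m jog '[{"linear":[0,0.04,0.2],"roll":0},{"linear":[0,0,0.2],"roll":0},{"linear":[0,0,0.2],"roll":0},{"linear":[0,0,0.1],"roll":0},{"linear":[0,0,0],"roll":0},{"linear":[0,0,0],"roll":0}]'; python3 -m jog '[{"linear":[0,0,0],"roll":0},{"linear":[0,0,0],"roll":0},{"linear":[0,0,0],"roll":0},{"linear":[0,0,0],"roll":0},{"linear":[0,0,0],"roll":0},{"linear":[0,0,0],"roll":0}]' 0.4; python3 -m jog '[{"linear":[0,0,-0.2],"roll":0},{"linear":[0,0,-0.5],"roll":0},{"linear":[0,0,-0.7],"roll":0},{"linear":[0,0,-0.7],"roll":0},{"linear":[0,0,-0.7],"roll":0},{"linear":[0,0,-0.5],"roll":0},{"linear":[0,0,-0.2],"roll":0}]' ; python3 d.py large .175
```

```text
time_s: 19.55
position: [0.5804, 0.0487, 0.0392]
tool_rot: [[0.0, 1.0, -0.0], [1.0, -0.0, 0.0], [0.0, -0.0, -1.0]]
ft_force: [0.4, 0.8, 0.7]
grip_width: 0.035
gripper_force: 50.2
time_s: 20.05
position: [0.5804, 0.0487, 0.0394]
tool_rot: [[0.0, 1.0, 0.0], [1.0, -0.0, -0.0], [-0.0, 0.0, -1.0]]
ft_force: [-0.2, -0.0, -0.4]
grip_width: 0.0598
gripper_force: 0.0
time_s: 20.63
position: [0.5813, 0.0486, 0.1831]
tool_rot: [[-0.0, 1.0, 0.006], [1.0, 0.0, -0.001], [-0.001, 0.006, -1.0]]
ft_force: [-1.4, 0.4, 0.0]
grip_width: 0.0595
gripper_force: 0.0
t 20.63 pos [0.5813 0.0486 0.1831] yaw 90.0 q [-7. 27. 74.  0. 79. -7.] w 0.0595 F [-1.4  0.4  0. ] gf 0.0
units xyz [-0.35 -3.47  0.18]
```

```bash
python3 -m jog '[{"linear":[0,-0.4,0],"roll":0},{"linear":[-0.05,-0.7,0],"roll":0},{"linear":[-0.1,-0.8,0],"roll":0},{"linear":[-0.1,-0.7,0.1],"roll":0},{"linear":[-0.05,-0.5,0.05],"roll":0},{"linear":[-0.05,-0.37,0],"roll":0},{"linear":[0,0,0],"roll":0},{"linear":[0,0,0],"roll":0},{"linear":[0,0,0],"roll":0}]' 1; python3 d.py large .04; python3 - <<'E'
from h import *
cv2.imwrite("pics/s4.png",optics.get_image("side")[100:340,180:440,::-1].repeat(3,0).repeat(3,1)[:600])
E
```

```text
time_s: 21.38
position: [0.4424, 0.0346, 0.1733]
tool_rot: [[0.0, 1.0, 0.001], [1.0, -0.0, -0.0], [-0.0, 0.001, -1.0]]
ft_force: [0.6, -0.7, -1.1]
grip_width: 0.0855
gripper_force: 0.0
t 21.38 pos [0.4424 0.0346 0.1733] yaw 89.99 q [-11.  15.  96.   0.  70. -11.] w 0.0855 F [ 0.6 -0.7 -1.1] gf 0.0
units xyz [ 0.   -0.    3.33]
```

View pics/s4.png

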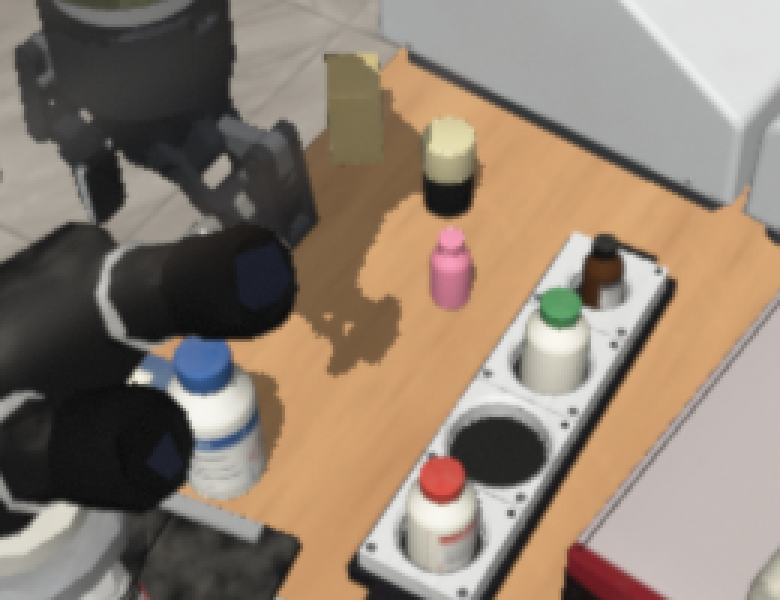

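Red is upright in its bore, at crop pixel (442,515). The large bottle is undisturbed at (210,420), so I'll descend on it.

```bash
python3 -m jog '[{"linear":[0,0,0.4],"roll":0},{"linear":[0,0,0.5],"roll":0},{"linear":[0,0,0.5],"roll":0},{"linear":[0,0,0.5],"roll":0},{"linear":[0,0,0.5],"roll":0},{"linear":[0,0,0.5],"roll":0},{"linear":[0,0,0.4],"roll":0},{"linear":[0,0,0],"roll":0},{"linear":[0,0,0],"roll":0}]' ; python3 -m jog '[{"linear":[0,0,0],"roll":0},{"linear":[0,0,0],"roll":0},{"linear":[0,0,0],"roll":0},{"linear":[0,0,0],"roll":0},{"linear":[0,0,0],"roll":0},{"linear":[0,0,0],"roll":0},{"linear":[0,0,0],"roll":0},{"linear":[0,0,0],"roll":0},{"linear":[0,0,0],"roll":0},{"linear":[0,0,0],"roll":0}]' -1 70; python3 -m jog '[{"linear":[0,0,-0.2],"roll":0},{"linear":[0,0,-0.4],"roll":0},{"linear":[0,0,-0.6],"roll":0},{"linear":[0,0,-0.6],"roll":0},{"linear":[0,0,-0.4],"roll":0},{"linear":[0,0,0],"roll":0}]' ; python3 d.py wide .084
```

```text
time_s: 22.18
position: [0.442, 0.0347, 0.0409]
tool_rot: [[-0.0, 1.0, -0.001], [1.0, 0.0, 0.0], [0.0, -0.001, -1.0]]
ft_force: [-0.4, 0.4, 0.3]
grip_width: 0.0852
gripper_force: 0.0
time_s: 23.02
position: [0.4421, 0.0346, 0.0425]
tool_rot: [[0.0, 1.0, 0.002], [1.0, -0.0, -0.0], [-0.0, 0.002, -1.0]]
ft_force: [-1.1, 0.2, 10.3]
grip_width: 0.0461
gripper_force: 70.7
time_s: 23.52
position: [0.4429, 0.0345, 0.1326]
tool_rot: [[-0.0, 1.0, 0.006], [1.0, 0.0, -0.001], [-0.001, 0.006, -1.0]]
ft_force: [0.2, 0.6, -1.4]
grip_width: 0.0462
gripper_force: 72.1
t 23.52 pos [0.4429 0.0345 0.1326] yaw 90.01 q [-11.  18. 100.   0.  62. -11.] w 0.0462 F [ 0.2  0.6 -1.4] gf 72.09812072105706
units xyz [2.   3.36 1.23]
```

```bash
python3 -m jog '[{"linear":[0.3,0.1,-0.1],"roll":0},{"linear":[0.5,0.3,-0.1],"roll":0},{"linear":[0.5,0.5,0],"roll":0},{"linear":[0.4,0.7,0],"roll":0},{"linear":[0.2,0.7,0],"roll":0},{"linear":[0.1,0.6,0],"roll":0},{"linear":[0,0.35,0.2],"roll":0},{"linear":[0,0.1,0.4],"roll":0},{"linear":[0,0,0.4],"roll":0},{"linear":[0,0,0.4],"roll":0},{"linear":[0,0,0],"roll":0},{"linear":[0,0,0],"roll":0}]' ; python3 d.py wide .056
```

```text
time_s: 24.52
position: [0.575, 0.1147, 0.0805]
tool_rot: [[0.0, 1.0, -0.003], [1.0, -0.0, 0.0], [0.0, -0.003, -1.0]]
ft_force: [-0.8, -1.2, -1.2]
grip_width: 0.0456
gripper_force: 72.1
t 24.52 pos [0.575  0.1147 0.0805] yaw 89.99 q [-0. 34. 81.  0. 66. -0.] w 0.0456 F [-0.8 -1.2 -1.2] gf 72.06106413155794
units xyz [-0.01  0.07  0.61]
```

```bash
python3 -m jog '[{"linear":[0,0.05,0.1],"roll":0},{"linear":[0,0,0.2],"roll":0},{"linear":[0,0,0.15],"roll":0},{"linear":[0,0,0.1],"roll":0},{"linear":[0,0,0.03],"roll":0},{"linear":[0,0,0],"roll":0},{"linear":[0,0,0],"roll":0}]'; python3 -m jog '[{"linear":[0,0,0],"roll":0},{"linear":[0,0,0],"roll":0},{"linear":[0,0,0],"roll":0},{"linear":[0,0,0],"roll":0},{"linear":[0,0,0],"roll":0},{"linear":[0,0,0],"roll":0}]' 0.7; python3 -m jog '[{"linear":[0,0,-0.2],"roll":0},{"linear":[0,0,-0.4],"roll":0},{"linear":[0,0,-0.6],"roll":0},{"linear":[0,0,-0.7],"roll":0},{"linear":[0,0,-0.7],"roll":0},{"linear":[0,0,-0.6],"roll":0},{"linear":[0,0,-0.3],"roll":0}]' ; python3 d.py .4 .1 .19
```

```text
time_s: 25.1
position: [0.5777, 0.1147, 0.0583]
tool_rot: [[0.0, 1.0, 0.0], [1.0, -0.0, 0.0], [0.0, 0.0, -1.0]]
ft_force: [-0.1, -0.7, -1.3]
grip_width: 0.0457
gripper_force: 72.1
time_s: 25.6
position: [0.5776, 0.1147, 0.0582]
tool_rot: [[0.0, 1.0, 0.0], [1.0, -0.0, 0.0], [0.0, 0.0, -1.0]]
ft_force: [0.4, 0.3, -0.9]
grip_width: 0.0731
gripper_force: 0.0
time_s: 26.18
position: [0.5783, 0.1147, 0.2022]
tool_rot: [[-0.0, 1.0, 0.005], [1.0, 0.0, -0.0], [-0.0, 0.005, -1.0]]
ft_force: [0.0, -0.1, 0.7]
grip_width: 0.0724
gripper_force: 0.0
t 26.18 pos [0.5783 0.1147 0.2022] yaw 90.0 q [-0. 27. 71. -0. 82. -0.] w 0.0724 F [ 0.  -0.1  0.7] gf 0.0
units xyz [-0.37 -4.46  0.28]
```

```bash
python3 -m jog '[{"linear":[0,-0.5,0],"roll":0},{"linear":[0,-0.8,0],"roll":0},{"linear":[0,-0.8,0],"roll":0},{"linear":[0,-0.8,0],"roll":0},{"linear":[0,-0.7,0],"roll":0},{"linear":[0,-0.4,0],"roll":0},{"linear":[0,0,0],"roll":0},{"linear":[0,0,0],"roll":0}]'|head -2; python3 - <<'E'
from h import *
a=optics.get_image("side")[140:340,220:440,::-1];t=optics.get_image("top")[120:320,200:440,::-1]
cv2.imwrite("pics/e.png",np.hstack([cv2.resize(a,None,fx=2,fy=2),cv2.resize(t,(360,400))]))
im=optics.get_image("side");h=cv2.cvtColor(im,cv2.COLOR_RGB2HSV);H,S,V=[h[:,:,i].astype(int) for i in range(3)]
for n,m,r,p in(("blue",(H>95)&(H<125)&(S>110),(320,375,180,260),(.5777,.1144,.012+.0965)),("red",((H<8)|(H>172))&(S>140),(300,350,240,275),(.5805,.0485,.012+.066)),
 ("green",(H>50)&(H<90)&(S>90),(340,385,185,215),(.5748,.1803,.012+.066)),("drop",V<55,(370,390,175,190),(.5722,.2462,.012+.0535))):
    b=blobs(im,m.astype(np.uint8),r); print(n,[x[0] for x in b],"expect",np.round(proj("side",p),1))
E
```

```text
time_s: 26.85
position: [0.4178, 0.1147, 0.199]
blue [[347.8, 218.0]] expect [347.4 218.2]
red [[326.9, 259.3]] expect [326.7 260.4]
green [[366.6, 202.0]] expect [364.9 202.2]
drop [[381.2, 183.1]] expect [380.9 181.8]
```

View pics/e.png

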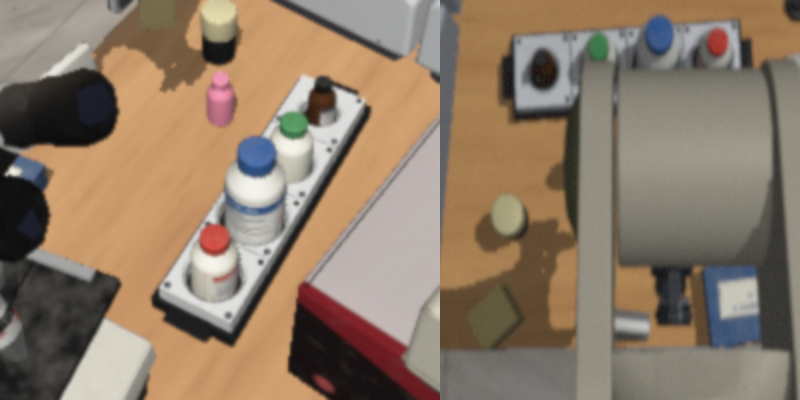

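All four bottles stand upright in their bores. The caps lie within 2 px of where seated bottles should show, the canister and carton are still in place, and the gripper is clear.

```bash
python3 -c "
from rig import env
print(env.close_job())"
```

```text
the job is handed in; nothing more can be done
None
```

The job is handed in: all four bottles stand upright and seated in their matching bores, going by the final camera check (the hand-in returned no verdict), and the canister and lamp carton were not moved.

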